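# Push a flat bar out over the end of a welding rest for clamping

## Robot

A 6-joint arm with a two-finger parallel gripper is mounted at the origin on a cart in front of the work surface, level with it; the furniture and walls round the work are solid. World frame = base frame: x ahead of the robot, y to its left, z up, the work surface at z = 0. Lengths are in m, angles in rad, forces in N, time in s.
With the tool pointing down it reaches from about 0.35 to 0.775 m from the base axis. Payload 7.3 kg.
Tool frame: the origin (TCP) lies between the finger pads; the fingertips stand 14 mm ahead of it and the grasp point (between the pads) lies 5 mm behind it; z points along the fingers, y is the direction in which the jaws open and shut (so a half turn about z gives the same grasp; the last joint's range is limited). The gripper opens to 92 mm and grips with 3 to 60 N. Pads are 19 mm wide; open, the fingers measure 130 mm over their backs; the gripper's body (75 mm by 190 mm) begins 47 mm behind the grasp point.
Start: joints at [-1.387, 0.342, 1.524, -0, 1.275, -0.146], TCP at [0.17, -0.497, 0.241] pointing down, gripper open.
Joint ranges: [-2.53, 2.53], [-0.77, 2.02], [0.04, 2.7], [-1, 4.14], [0.28, 2.66], [-3.11, 3.11]. Speed limits (rad/s): [2.57, 2.57, 3.14, 3.14, 3.14, 3.14].

## Interface

Orientations are given as [roll, pitch, yaw] about the fixed x, y, z axes, in that order (R = Rz(yaw) Ry(pitch) Rx(roll)).
In Python, from cell import robot gives the robot as it stands.
- The arm moves only by the shell command python3 -m creep 'ROWS' [FORCE]. ROWS is JSON, a list that holds one entry, the list of rows, each a list of 7 numbers: the shift along the tool's x, y, z in cm, then the turn, a rotation vector about the tool's x, y, z in degrees, then the gripper command: -1 is shut, 1 is fully open, values between are in proportion. In form: [[[tx, ty, tz, wx, wy, wz, gripper], ...]]. A call has 1 to 8 rows; each row is the pose to reach, as a shift and turn from the pose measured when the call began, along the tool's axes at that moment; what a row does not reach only later rows make up. A row lasts 1/10 s, in which the tool goes at most 50 mm and 8.59 degrees, less where a joint would pass 70% of its speed; a pose out of reach is approached as far as the arm can. A call with a gripper value outside its range is refused whole. The fingers move at their own pace and stop on an object; FORCE is the grip in N (left out, the last holds). Time passes only in rows, so rows that repeat a pose let the fingers close. It gives the time, the measured TCP pose, the force and the opening at its end, in the units of the state.
- robot.observe(): the state, without advancing time (a new reading comes with each control period).
- robot.read_camera(name): name is "scene" or "top" or "wrist"; returns the picture (420x560x3 uint8, red, green, blue); there is no depth.
- robot.camera_params(name): a dict with "camera_matrix" (3x3 intrinsics, pixels), "k1" (the pictures are not rectified: a ray, as slopes to the right and down, at radius r is drawn at 1 + k1 r^2 times it, then the intrinsics apply), "R" (3x3) and "t" (3): a world point X has camera coordinates R X + t. Camera axes: x right, y down, z forward; pixel columns grow to the right and rows downward; lengths in m; the calibration is good to about 2 mm. A picture is of the moment at which its call begins: read the wrist's pose just before it. camera_params takes no time and is no camera call; for the wrist camera it gives the pose at the moment of the call.
- robot.hand_in(): hands the job in, once; it reports no verdict.
Trained networks look in the newest picture that a camera, given by its name, has taken for a name from the list of things; names that differ only in an ending like _2 or _b are one class to them, and where a whole thing is asked for, a point or a joint stands for the part that bears it (a point fixed in the world has none). Each returns a list of dicts, best first, with "score" (0 to 1); they miss things now and then, are a little off and sometimes report something else, mostly with a low value. They report only what shows in the picture. A call takes as long as a camera call.
- robot.look_for(camera, label): "centre" ([x, y, z] in m, in the coordinates of the camera as it stood for that picture, good to about 4 mm: the middle of the surface that is visible of it).
- robot.masks_of(camera, label): "mask" (420x560 bool, what is visible of it).
The state is a dict: "time": time; "qpos": joint angles; "qvel": joint speeds; "joint_efforts": joint torques, N m; "tool_pos": TCP position; "tool_rot": TCP orientation; "contact_force": force on the tool from outside, world axes, zero at the start; "torque": the same for the moment, N m; "opening": finger opening in m.
Only numpy, scipy, OpenCV 4.12 (cv2) and the standard library are available. Lean on these libraries where they do the work, as an engineer would, in place of code of your own. Each camera call takes 0.05 s, during which the arm holds its last target.

## Task

The long flat steel bar lies loose on the ledge of the raised welding rest, off its fence. Push it with the fingers, without lifting it off the ledge, until it lies flush along the fence at the back of the rest and about 5 cm of it sticks out past the end of the rest on the side where the C-clamp lies, so that the clamp can be put on it next. Leave everything else where it is and take the hand away.

Things in the scene. Friction and masses are not known exactly. Their poses are not given: they have to be found in the camera images.
- rest: raised welding rest of dark steel, bolted down. Origin: centre of its footprint at table height; x to its far (fence) side, y along it to its left end; turned up to 0.2 rad. Ledge: x -38 to +38 mm, y -130 to +130 mm, upper face 52 mm above the origin. Fence: a lip the whole length of the far side, x +30 to +36 mm, top 12 mm above the ledge. Both ends and the near side are open.
- flat_bar: pale steel flat bar, 40 x 170 x 5 mm, 0.18 to 0.37 kg, loose on the ledge, turned by up to 0.1 rad, clear of the fence and inside both ends. Origin: centre of its underside; y along its length, x across its width. Flush to the fence its origin is at x = +10 mm of the rest; with 50 mm sticking out it is at y = +95 or -95 mm of the rest.
- clamp: C-clamp lying flat on the table beside one end of the rest, left or right, 160 x 124 mm, 25 mm high; origin: centre of its underside. It tells to which side the bar must stick out. Loose, to be left alone.
- stub: short upright tube tacked on a square plate, 104 x 101 mm, 57 mm high, standing beside the other end of the rest; origin: centre of its underside. Loose, to be left alone.
- gusset: triangular plate, 72 x 72 x 6 mm, lying behind the rest; origin: centre of its underside. To be left alone.
- nut: hexagon nut, 27 x 31 x 15 mm, behind the rest; origin: centre of its underside. To be left alone.
- short_flat: short dark flat bar offcut, 30 x 85 x 6 mm, lying on the table behind the rest; origin: centre of its underside. To be left alone.
- nozzle: copper gas nozzle, 68 mm long, 25 mm thick, lying behind the rest; origin: centre of its underside. To be left alone.
- washer: square plate washer, 46 x 46 x 6 mm, lying behind the rest; origin: centre of its underside. To be left alone.

How it is judged:
At the end, for the whole second after the job is handed in: The bar rests flat on the ledge, along the fence (within 0.05 rad, its middle no more than 5 mm off flush), with 35 to 65 mm of it past the end of the rest on the C-clamp's side, at rest (((y of clamp in the frame of rest above 0 m and y of flat_bar in the frame of rest between 0.08 and 0.11 m) or (y of clamp in the frame of rest below 0 m and y of flat_bar in the frame of rest between -0.11 and -0.08 m)) and x of flat_bar in the frame of rest above 0.005 m and angle between the y axis of flat_bar and the y axis of rest, either way round below 0.05 rad and z of flat_bar in the frame of rest between 0.049 and 0.055 m and angle between flat_bar's own z axis and vertical below 0.04 rad and linear speed of flat_bar below 0.01 m/s); the robot touches nothing.
It fails at once if the bar is lifted off the ledge (more than 8 mm), tipped up or knocked off (z of flat_bar in the frame of rest above 0.06 m or z of flat_bar in the frame of rest below 0.04 m or angle between flat_bar's own z axis and vertical above 0.2 rad).
It fails at once if another thing on the table is moved by more than 20 mm (distance of any of clamp, stub, gusset, nut, short_flat, nozzle, washer from where it was at the start of the episode above 0.02 m).
It also fails if it takes over 51 s, if anything falls off the work surface, if the arm or the gripper's body presses on something with over 40 N, if the wrist force passes 120 N, or if a joint passes its speed limit or range.

## Working session

There is one attempt and no reset: what is moved stays moved. The work goes in short steps, Python scripts to look and compute and a shell command to move; the robot and the scene stay as the last step left them, time stands still between calls to the robot, and variables do not carry over. Pictures are saved under pics/ and viewed, and the job is handed in when it is done.

```bash
mkdir -p pics
python3 - <<'E'
from cell import robot
import cv2
o=robot.observe();print(o)
for n in ("scene","top"):
    im=robot.read_camera(n);cv2.imwrite(f"pics/{n}0.png",im[:,:,::-1])
    p=robot.camera_params(n);print(n,p)
    for l in ("rest","flat_bar","clamp","stub"):
        for d in robot.look_for(n,l)[:2]:
            print(l,d['score'],p['R'].T@(d['centre']-p['t']))
E
```

```text
{'time': 0.0, 'qpos': array([-1.38699836e+00,  3.42707930e-01,  1.52503352e+00, -2.90609840e-05,
        1.27542201e+00, -1.45993733e-01]), 'qvel': array([-1.95165623e-06, -2.29229514e-04,  1.57927508e-04, -6.34148581e-04,
       -6.89375308e-04,  7.49065441e-04]), 'joint_efforts': array([ 6.68747853e-04, -4.31236446e+01, -2.44218725e+01,  7.16781802e-02,
        5.58944349e-02, -1.18532730e-04]), 'tool_pos': array([ 0.16996092, -0.4963025 ,  0.24004688]), 'tool_rot': array([-3.14003451e+00, -2.01020576e-04,  3.29800020e-01]), 'contact_force': array([-0.06652343, -0.29322074, -0.09279208]), 'torque': array([-0.04883302,  0.01740028,  0.01603427]), 'opening': 0.0916824330203284}
scene {'camera_matrix': array([[440.86763777,   0.        , 285.711915  ],
       [  0.        , 440.86763777, 207.19733969],
       [  0.        ,   0.        ,   1.        ]]), 'k1': -0.0384171083040184, 'R': array([[-0.85092389, -0.52527251, -0.0041627 ],
       [-0.37527233,  0.61343549, -0.69488674],
       [ 0.36755844, -0.58973358, -0.71910715]]), 't': array([0.50532889, 0.28242673, 0.90018437])}
rest 0
[... 227 characters left out ...]
79]
top {'camera_matrix': array([[416.93336886,   0.        , 277.18923335],
       [  0.        , 416.93336886, 211.48207897],
       [  0.        ,   0.        ,   1.        ]]), 'k1': -0.13182281900389764, 'R': array([[ 0.02871643, -0.99958629,  0.00161573],
       [-0.98491896, -0.02857089, -0.17064098],
       [ 0.17061654,  0.00330884, -0.98533195]]), 't': array([-0.01432306,  0.60694265,  1.10617828])}
rest 0.67 [0.55401369 0.0048701  0.0506614 ]
flat_bar 0.81 [ 0.54561206 -0.00426324  0.05790396]
flat_bar 0.53 [0.69700945 0.17597878 0.00830371]
clamp 0.66 [ 0.52020653 -0.31649636  0.01186087]
stub 0.76 [0.52396656 0.31155869 0.0039647 ]
stub 0.52 [ 0.52046116 -0.31738492  0.01464216]
```

View pics/top0.png

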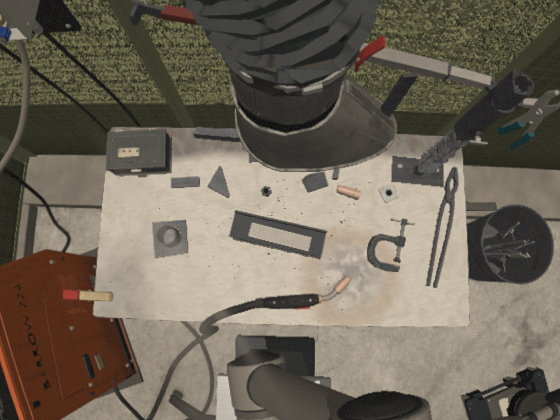

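View pics/scene0.png

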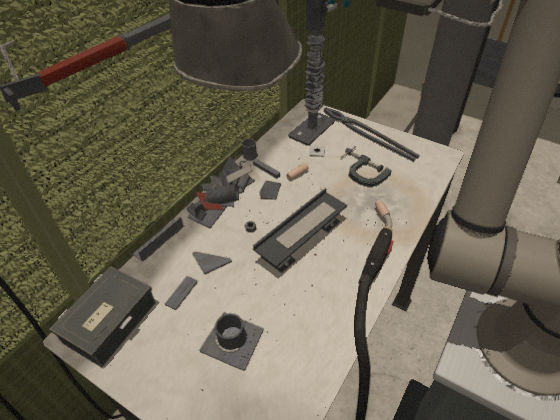

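```bash
cat > h.py <<'E'
from cell import robot
import cv2, numpy as np
def unproj(cam,px,z,p=None):
    p=p or robot.camera_params(cam)
    K=p['camera_matrix'];px=np.atleast_2d(np.asarray(px,float))
    u=cv2.undistortPoints(px.reshape(-1,1,2),K,np.array([p['k1'],0,0,0.])).reshape(-1,2)
    d=np.c_[u,np.ones(len(u))]@p['R']
    c=-p['R'].T@p['t']
    return c+d*((z-c[2])/d[:,2])[:,None]
def proj(cam,X,p=None):
    p=p or robot.camera_params(cam)
    return cv2.projectPoints(np.asarray(X,float).reshape(-1,1,3),cv2.Rodrigues(p['R'])[0],p['t'],p['camera_matrix'],np.array([p['k1'],0,0,0.]))[0].reshape(-1,2)
def rect(cam,label,z):
    out=[]
    for d in robot.masks_of(cam,label)[:2]:
        m=d['mask'].astype(np.uint8)
        c=max(cv2.findContours(m,0,cv2.CHAIN_APPROX_NONE)[0],key=cv2.contourArea).reshape(-1,2)
        W=unproj(cam,c,z)[:,:2]
        r=cv2.minAreaRect((W*1000).astype(np.float32))
        out.append((d['score'],r,cv2.boxPoints(r).round(1).tolist()))
    return out
E
python3 - <<'E'
from h import *
robot.read_camera("top")
for x in rect("top","flat_bar",.057): print('bar',x)
for x in rect("top","rest",.052): print('rest',x)
robot.read_camera("scene")
for x in rect("scene","flat_bar",.057): print('bar',x)
for x in rect("scene","rest",.052): print('rest',x)
E
```

```text
bar (0.67, ((537.6836547851562, -5.177642822265625), (169.43728637695312, 40.896915435791016), 77.02377319335938), [[498.70001220703125, -83.0999984741211], [538.5999755859375, -92.30000305175781], [576.5999755859375, 72.80000305175781], [536.7999877929688, 82.0]])
rest (0.78, ((546.6055908203125, 0.5599212646484375), (262.5426330566406, 78.74650573730469), 78.98701477050781), [[482.8999938964844, -120.80000305175781], [560.2000122070312, -135.8000030517578], [610.2999877929688, 121.9000015258789], [533.0, 136.89999389648438]])
bar (0.93, ((537.463134765625, -1.0110702514648438), (171.4394073486328, 44.451393127441406), 77.65560913085938), [[497.3999938964844, -80.0], [540.7999877929688, -89.5], [577.5, 78.0], [534.0999755859375, 87.5]])
rest (0.64, ((539.9502563476562, 8.847885131835938), (264.8612976074219, 103.64619445800781), 78.85009002685547), [[463.5, -111.0999984741211], [565.2000122070312, -131.10000610351562], [616.4000244140625, 128.8000030517578], [514.7000122070312, 148.8000030517578]])
```

```bash
python3 -m creep '[[[5,-4.3,0,0,0,4,1],[10,-8.6,0,0,0,8,1],[15,-13,0,0,0,12,1],[20,-17.2,0,0,0,16,1],[25,-21.5,0,0,0,20,1],[30,-26,0,0,0,24,1],[35,-30,0,0,0,28,1],[40,-34.4,0,0,0,30,1]]]'
python3 -m creep '[[[0,0,0,0,0,0,1]]]'
```

```text
time: 1.6
tool_pos: [0.3731, -0.1499, 0.2411]
tool_rot: [3.141, -0.001, -0.197]
contact_force: [1.1, -0.5, 0.0]
opening: 0.0919
time: 1.7
tool_pos: [0.375, -0.1451, 0.2413]
tool_rot: [-3.141, -0.002, -0.19]
contact_force: [-0.4, -0.4, -1.0]
opening: 0.0917
```

```bash
python3 -m creep '[[[2,-5,0,0,0,0,1],[4,-9,0,0,0,0,1],[5.8,-14.8,0,0,0,0,1],[5.8,-14.8,0,0,0,0,1],[5.8,-14.8,0,0,0,0,1],[5.8,-14.8,0,0,0,0,1]]]'
python3 - <<'E'
from h import *
p=robot.camera_params("wrist");im=robot.read_camera("wrist");cv2.imwrite("pics/w1.png",im[:,:,::-1])
for l,z in (("flat_bar",.057),("rest",.052)):
    for x in rect("wrist",l,z): print(l,x)
robot.read_camera("scene")
im=robot.read_camera("top");cv2.imwrite("pics/top1.png",cv2.resize(im[190:290,210:350,::-1],(784,560),interpolation=cv2.INTER_CUBIC))
# overlay of hypothesised rest on the wrist
def box(c,yaw,x0,x1,y0,y1,z):
    a=np.array([np.cos(yaw),np.sin(yaw)]);b=np.array([-a[1],a[0]])
    return [[*(c+a*x+b*y),z] for x,y in((x0,y0),(x1,y0),(x1,y1),(x0,y1))]
im=im=cv2.imread("pics/w1.png")
c=np.array([.5455,0.0])
for X in (box(c,-.192,-.038,.038,-.13,.13,.052),box(c,-.192,.030,.036,-.13,.13,.064)):
    cv2.polylines(im,[proj("wrist",X,p).astype(int)],True,(0,255,0),1)
cv2.polylines(im,[proj("wrist",box(np.array([.5376,-.004]),-.226,-.02,.02,-.085,.085,.057),p).astype(int)],True,(0,0,255),1)
cv2.imwrite("pics/w1o.png",im)
E
```

```text
time: 2.3
tool_pos: [0.4596, -0.0114, 0.2414]
tool_rot: [-3.141, -0.002, -0.19]
contact_force: [-0.6, -0.4, -0.0]
opening: 0.0918
flat_bar (0.97, ((537.8533935546875, -4.5335235595703125), (170.6030731201172, 40.67973327636719), 77.70458221435547), [[499.79998779296875, -83.5], [539.5999755859375, -92.19999694824219], [575.9000244140625, 74.5], [536.0999755859375, 83.0999984741211]])
rest (0.74, ((547.895263671875, 1.7909088134765625), (267.77825927734375, 77.65714263916016), 78.6601791381836), [[483.5, -121.80000305175781], [559.5999755859375, -137.10000610351562], [612.2999877929688, 125.4000015258789], [536.2000122070312, 140.6999969482422]])
```

View pics/w1o.png

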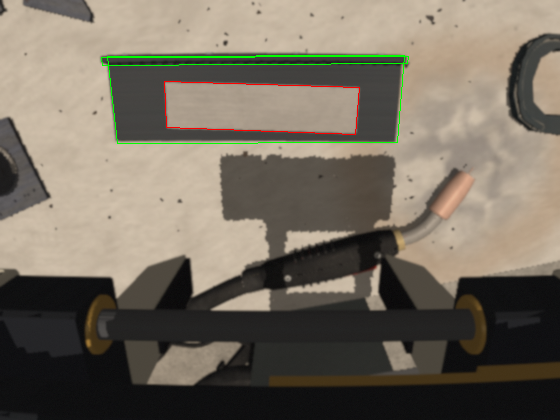

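View pics/top1.png

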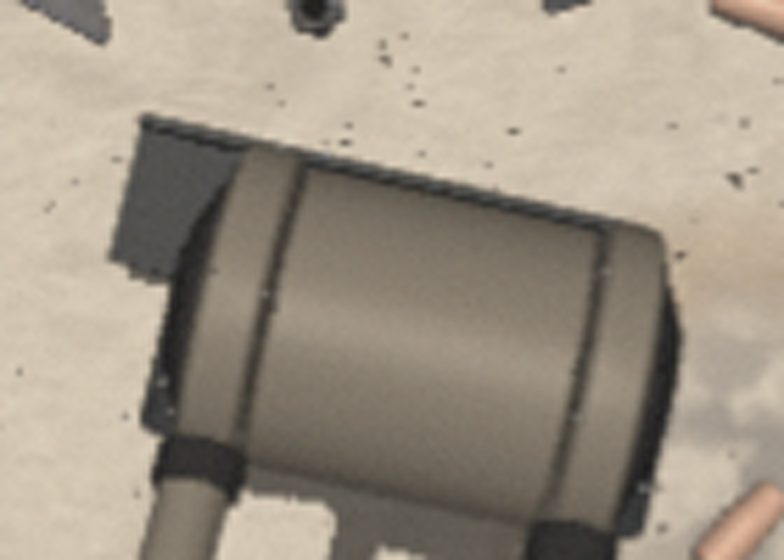

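```bash
python3 -m creep '[[[3,-2.2,4,0,0,0.1,1],[3,-2.2,8,0,0,0.1,1],[3,-2.2,12,0,0,0.1,1],[3,-2.2,15,0,0,0.1,1],[3,-2.2,17,0,0,0.1,1],[3,-2.2,17.3,0,0,0.1,1],[3,-2.2,17.3,0,0,0.1,1],[3,-2.2,17.3,0,0,0.1,1]]]'
python3 - <<'E'
from h import *
p=robot.camera_params("wrist");im=robot.read_camera("wrist");cv2.imwrite("pics/w2.png",im[:,:,::-1])
print(robot.observe()['tool_pos'])
E
```

```text
time: 3.35
tool_pos: [0.4946, 0.0037, 0.07]
tool_rot: [-3.141, -0.005, -0.194]
contact_force: [0.2, -0.4, -0.2]
opening: 0.0917
[0.49462777 0.00378184 0.07016266]
```

View pics/w2.png

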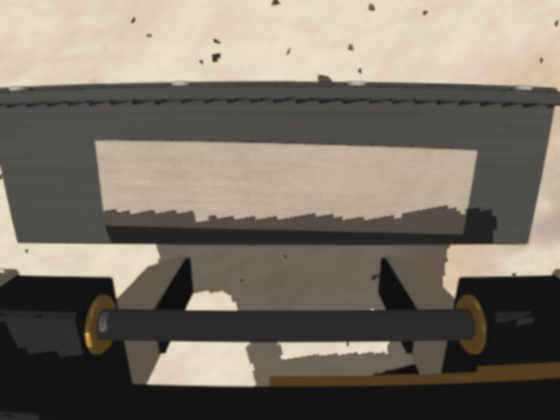

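```bash
python3 -m creep '[[[0,0,0.18,0,0,0,1],[0.5,0,0.18,0,0,0,1],[1,0,0.18,0,0,0,1],[1.3,0,0.18,0,0,0,1],[1.6,0,0.18,0,0,0,1],[1.9,0,0.18,0,0,0,1],[2.2,0,0.18,0,0,0,1],[2.5,0,0.18,0,0,0,1]]]'
python3 -m creep '[[[0.2,0,0,0,0,0,1],[0.3,0,0,0,0,0,1],[0.4,0,0,0,0,0,1],[0.4,0,0,0,0,0,1]]]'
python3 - <<'E'
from h import *
im=robot.read_camera("wrist");cv2.imwrite("pics/w3.png",im[:,:,::-1])
print(robot.observe()['tool_pos'])
for x in rect("wrist","flat_bar",.057): print(x)
E
```

```text
time: 4.2
tool_pos: [0.5193, -0.001, 0.0684]
tool_rot: [-3.141, -0.005, -0.194]
contact_force: [-1.4, 0.4, -0.2]
opening: 0.0919
time: 4.6
tool_pos: [0.5234, -0.0018, 0.0684]
tool_rot: [-3.141, -0.005, -0.194]
contact_force: [-0.7, 0.9, 0.1]
opening: 0.0919
[ 0.52334194 -0.00183367  0.06842189]
(0.58, ((554.5375366210938, -6.5392608642578125), (170.09193420410156, 40.886470794677734), 78.79505157470703), [[518.0, -86.0], [558.0999755859375, -93.9000015258789], [591.0999755859375, 72.9000015258789], [551.0, 80.9000015258789]])
```

View pics/w3.png

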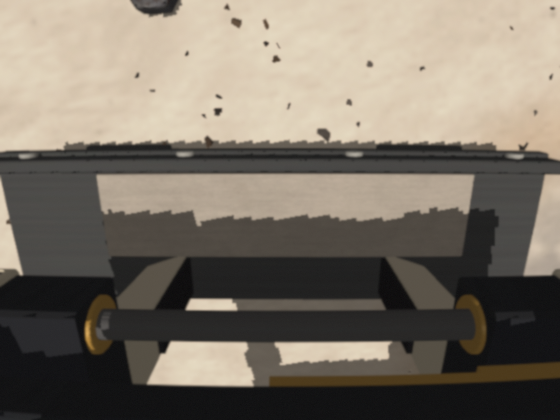

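```bash
python3 -m creep '[[[0.1,0,0,0,0,0,1],[0.2,0,0,0,0,0,1],[0.2,0,0,0,0,0,1]]]'
```

```text
time: 5.0
tool_pos: [0.5252, -0.0021, 0.0684]
tool_rot: [-3.141, -0.004, -0.194]
contact_force: [-1.7, 0.7, 0.3]
opening: 0.0917
```

```bash
python3 -m creep '[[[0.1,0,0,0,0,0,1],[0.15,0,0,0,0,0,1],[0.15,0,0,0,0,0,1]]]'
```

```text
time: 5.3
tool_pos: [0.5254, -0.0022, 0.0682]
tool_rot: [-3.141, -0.002, -0.194]
contact_force: [-5.7, 0.6, 3.5]
opening: 0.0914
```

```bash
python3 -m creep '[[[-1,0,0,0,0,0,1],[-1,0,-3,0,0,0,1],[-0.5,-1,-5,0,0,0,-1],[1,-4,-5,0,0,0,-1],[2,-8,-5,0,0,0,-1],[2.95,-12.4,-5,0,0,0,-1],[2.95,-12.4,-5,0,0,0,-1],[2.95,-12.4,-5,0,0,0,-1]]]' 10
python3 -m creep '[[[0,0,0,0,0,0,-1],[0,0,0,0,0,0,-1]]]'
python3 - <<'E'
from h import *
im=robot.read_camera("wrist");cv2.imwrite("pics/w4.png",im[:,:,::-1])
o=robot.observe();t=o['tool_pos'];d=t[:2]-[.5455,0]
print(t,o['opening'],o['tool_rot'],d@[.9816,-.1908],d@[.1908,.9816])
for x in rect("wrist","flat_bar",.057): print(x)
E
```

```text
time: 6.1
tool_pos: [0.578, 0.1146, 0.1181]
tool_rot: [-3.141, -0.002, -0.192]
contact_force: [0.3, -0.0, -1.1]
opening: 0.0485
time: 6.3
tool_pos: [0.5777, 0.1135, 0.1181]
tool_rot: [-3.141, -0.002, -0.193]
contact_force: [0.8, 0.2, -0.7]
opening: 0.0323
[0.57779252 0.11351733 0.11818178] 0.028009763006041345 [-3.14110250e+00 -1.91295015e-03 -1.93402278e-01] 0.01003922977276715 0.11759002275308937
(0.76, ((557.5516967773438, 7.280586242675781), (142.7423858642578, 38.836936950683594), 78.9424057006836), [[524.7999877929688, -59.0], [562.9000244140625, -66.5], [590.2999877929688, 73.5999984741211], [552.2000122070312, 81.0999984741211]])
```

View pics/w4.png

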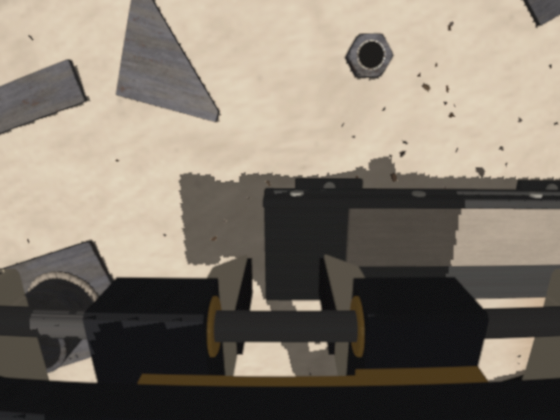

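```bash
python3 -m creep '[[[0,0,0,0,0,0,-1],[0,0,0,0,0,0,-1],[0,0,0,0,0,0,-1],[0,0,2,0,0,0,-1],[0,0,4,0,0,0,-1],[0,0,4.9,0,0,0,-1],[0,0,5,0,0,0,-1],[0,0,5,0,0,0,-1]]]'
python3 - <<'E'
from h import *
im=robot.read_camera("wrist");cv2.imwrite("pics/w5.png",im[:,:,::-1])
o=robot.observe();print(o['opening'],o['tool_pos'],o['contact_force'])
E
```

```text
time: 7.2
tool_pos: [0.5783, 0.1136, 0.0686]
tool_rot: [-3.141, -0.002, -0.193]
contact_force: [0.7, 0.1, 0.9]
opening: 0.0004
0.0005481159178833497 [0.57859346 0.11361879 0.06900515] [0.44835392 0.12002529 0.593964  ]
```

View pics/w5.png

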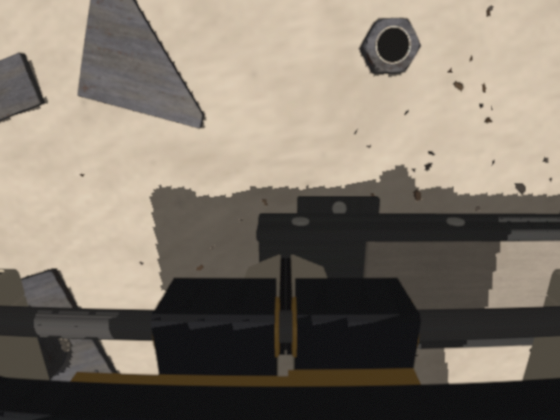

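```bash
python3 -m creep '[[[0,0.6,0.07,0,0,0,-1],[0,1.2,0.07,0,0,0,-1],[0,1.7,0.07,0,0,0,-1],[0,2.2,0.07,0,0,0,-1],[0,2.7,0.07,0,0,0,-1],[0,3.2,0.07,0,0,0,-1],[0,3.7,0.07,0,0,0,-1],[0,4.2,0.07,0,0,0,-1]]]'
python3 - <<'E'
from h import *
im=robot.read_camera("wrist");cv2.imwrite("pics/w6.png",im[:,:,::-1])
o=robot.observe();t=o['tool_pos'];d=t[:2]-[.5455,0]
print(t,o['contact_force'],o['tool_rot'],d@[.9816,-.1908],d@[.1908,.9816])
for x in rect("wrist","flat_bar",.057): print(x)
E
```

```text
time: 8.05
tool_pos: [0.5705, 0.0722, 0.0683]
tool_rot: [-3.14, -0.003, -0.193]
contact_force: [0.2, 1.4, 1.3]
opening: 0.0004
[0.57036991 0.07149359 0.06830207] [-0.17565252 -0.60406215  1.03042597] [-3.14090432 -0.00329085 -0.19365276] 0.0107713254384008 0.07492328428149402
(0.94, ((556.9209594726562, 2.2984085083007812), (131.32801818847656, 36.18644332885742), 78.44206237792969), [[526.0, -58.400001525878906], [561.5, -65.69999694824219], [587.7999877929688, 63.0], [552.4000244140625, 70.30000305175781]])
```

View pics/w6.png

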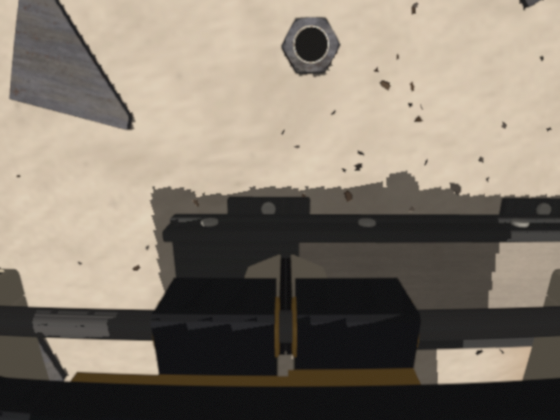

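```bash
python3 -m creep '[[[0,0.5,0,0,0,0,-1],[0,1,0,0,0,0,-1],[0,1.5,0,0,0,0,-1],[0,2,0,0,0,0,-1],[0,2.5,0,0,0,0,-1],[0,3,0,0,0,0,-1],[0,3.4,0,0,0,0,-1],[0,3.6,0,0,0,0,-1]]]'
python3 - <<'E'
from h import *
im=robot.read_camera("wrist");cv2.imwrite("pics/w7.png",im[:,:,::-1])
o=robot.observe();t=o['tool_pos'];d=t[:2]-[.5455,0]
print(t,o['contact_force'],o['tool_rot'],d@[.9816,-.1908],d@[.1908,.9816])
for x in rect("wrist","flat_bar",.057): print(x)
robot.read_camera("scene")
for x in rect("scene","flat_bar",.057): print(x)
im=robot.read_camera("scene");cv2.imwrite("pics/s7.png",cv2.resize(im[170:290,220:380,::-1],(800,600)))
E
```

```text
time: 8.95
tool_pos: [0.5634, 0.036, 0.0683]
tool_rot: [-3.141, -0.003, -0.194]
contact_force: [0.3, 2.1, 0.2]
opening: 0.0008
[0.5633381  0.03586559 0.0682607 ] [0.08570815 0.9387078  1.30330708] [-3.14106685e+00 -3.07418693e-03 -1.94344306e-01] 0.010666723414644658 0.03860917134147228
(0.92, ((549.8369140625, -33.436004638671875), (131.33750915527344, 36.31822967529297), 78.38693237304688), [[518.7999877929688, -94.0999984741211], [554.4000244140625, -101.4000015258789], [580.7999877929688, 27.200000762939453], [545.2999877929688, 34.5]])
(0.71, ((539.527099609375, -48.2886962890625), (172.99813842773438, 38.86431884765625), 82.18495178222656), [[508.5, -131.3000030517578], [547.0, -136.60000610351562], [570.5, 34.79999923706055], [532.0, 40.0]])
```

View pics/w7.png

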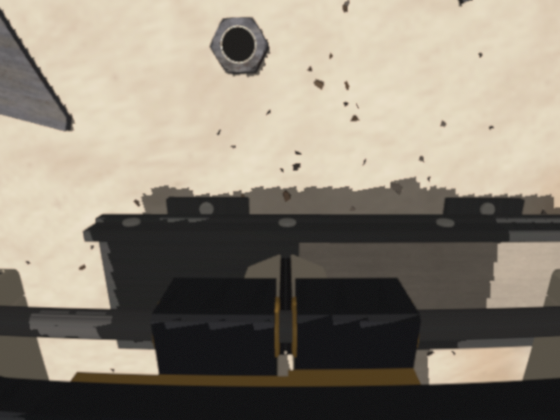

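View pics/s7.png

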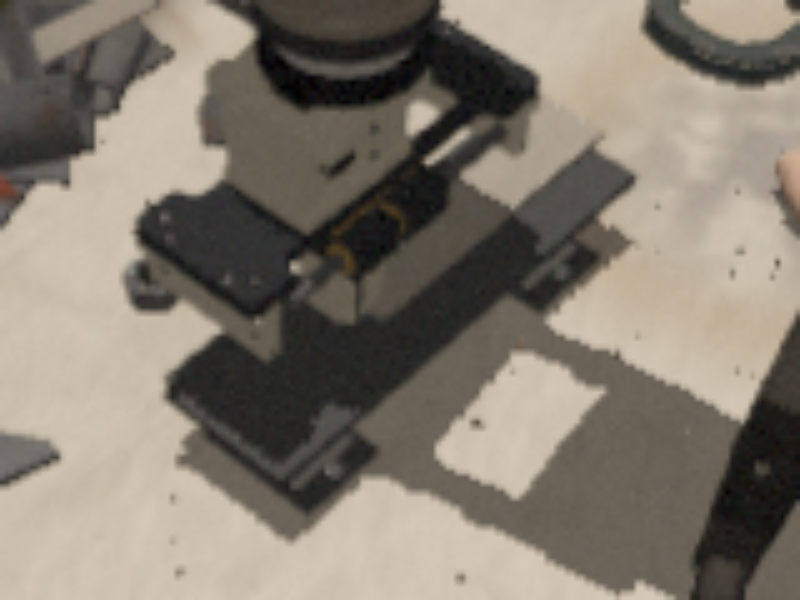

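```bash
python3 -m creep '[[[0,-0.7,0,0,0,0,-1],[0,-1,0,0,0,0,-1],[0,-1,-4,0,0,0,-1],[-3,-1,-8,0,0,0,-1],[-7,-0,-12,0,0,0,-1],[-9,2,-14,0,0,0,-1],[-9,4,-14,0,0,0,-1],[-9,4,-14,0,0,0,-1]]]'
python3 - <<'E'
from h import *
im=robot.read_camera("wrist");cv2.imwrite("pics/w8.png",im[:,:,::-1])
for x in rect("wrist","flat_bar",.057):
    d=np.array(x[1][0])/1000-[.5455,0]; print(x,d@[.9816,-.1908],d@[.1908,.9816])
for x in rect("wrist","rest",.052): print(x)
print(robot.observe()['tool_pos'])
E
```

```text
time: 10.0
tool_pos: [0.4668, 0.0135, 0.2091]
tool_rot: [3.142, -0.006, -0.195]
contact_force: [1.2, 0.8, -0.2]
opening: 0.0009
(0.76, ((546.7266235351562, -51.415802001953125), (170.46678161621094, 40.67232131958008), 78.9908676147461), [[510.5, -131.1999969482422], [550.4000244140625, -139.0], [583.0, 28.399999618530273], [543.0, 36.099998474121094]]) 0.011014188684082016 -0.050235711474609375
(0.56, ((547.543212890625, 3.4294281005859375), (268.7181701660156, 77.83197784423828), 78.90045928955078), [[483.5, -120.9000015258789], [559.9000244140625, -135.89999389648438], [611.5999755859375, 127.80000305175781], [535.2000122070312, 142.8000030517578]])
(0.42, ((523.1456909179688, 240.01158142089844), (51.59880065917969, 107.28790283203125), 65.45867919921875), [[463.6000061035156, 238.8000030517578], [561.2000122070312, 194.3000030517578], [582.7000122070312, 241.1999969482422], [485.1000061035156, 285.79998779296875]])
[0.46722806 0.01495113 0.20754276]
```

View pics/w8.png

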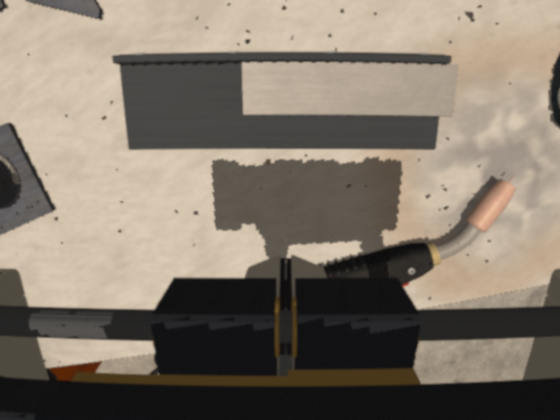

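```bash
python3 -m creep '[[[3,-2,2,0,0,0,-1],[6,-4,5,0,0,0,-1],[9,-4.9,8,0,0,0,-1],[9,-4.9,9,0,0,0,-1],[9,-4.9,9,0,0,0,-1],[9,-4.9,9,0,0,0,-1]]]'
python3 - <<'E'
from h import *
o=robot.observe();t=o['tool_pos'];d=t[:2]-[.5455,0]
print(t,o['tool_rot'],d@[.9816,-.1908],d@[.1908,.9816])
E
```

```text
time: 10.75
tool_pos: [0.5646, 0.0461, 0.1179]
tool_rot: [-3.141, -0.002, -0.193]
contact_force: [0.0, -0.4, 0.6]
opening: 0.0004
[0.56464124 0.04606715 0.11790872] [-3.14104943e+00 -1.67406990e-03 -1.93463509e-01] 0.00999942975617175 0.04887165835296752
```

```bash
python3 -m creep '[[[0,0,2,0,0,0,-1],[0,0,4,0,0,0,-1],[0,0,4.9,0,0,0,-1],[0,0,4.97,0,0,0,-1],[0,0,4.97,0,0,0,-1]]]'
python3 -m creep '[[[0,0.5,0,0,0,0,-1],[0,1,0,0,0,0,-1],[0,1.5,0,0,0,0,-1],[0,2,0,0,0,0,-1],[0,2.5,0,0,0,0,-1],[0,3,0,0,0,0,-1],[0,3.5,0,0,0,0,-1],[0,4,0,0,0,0,-1]]]'
python3 - <<'E'
from h import *
o=robot.observe();t=o['tool_pos'];d=t[:2]-[.5455,0]
print(t,o['tool_rot'],d@[.9816,-.1908],d@[.1908,.9816])
E
```

```text
time: 11.25
tool_pos: [0.5652, 0.046, 0.0695]
tool_rot: [-3.141, -0.003, -0.194]
contact_force: [0.5, 0.4, 0.5]
opening: -0.0001
time: 12.05
tool_pos: [0.5579, 0.0066, 0.0701]
tool_rot: [-3.14, -0.005, -0.194]
contact_force: [0.4, 4.1, 6.5]
opening: 0.0002
[0.55793789 0.00663258 0.07006637] [-3.1400389  -0.0048094  -0.19383495] 0.010943531859712741 0.008883691431505645
```

Run:
```python
from h import *
im=robot.read_camera("wrist");cv2.imwrite("pics/w9.png",im[:,:,::-1])
o=robot.observe();print(o['tool_pos'],o['contact_force'])
for x in rect("wrist","flat_bar",.057):
    d=np.array(x[1][0])/1000-[.5455,0]; print(x,d@[.9816,-.1908],d@[.1908,.9816])
```

```text
[0.55780698 0.00598883 0.07003821] [-0.2447071   2.28613361  5.81205592]
(0.89, ((543.460205078125, -63.09739685058594), (134.56776428222656, 36.751991271972656), 78.74464416503906), [[512.2999877929688, -125.5], [548.4000244140625, -132.6999969482422], [574.5999755859375, -0.699999988079071], [538.5999755859375, 6.5]]) 0.010036720623779291 -0.06232559761962891
```

View pics/w9.png

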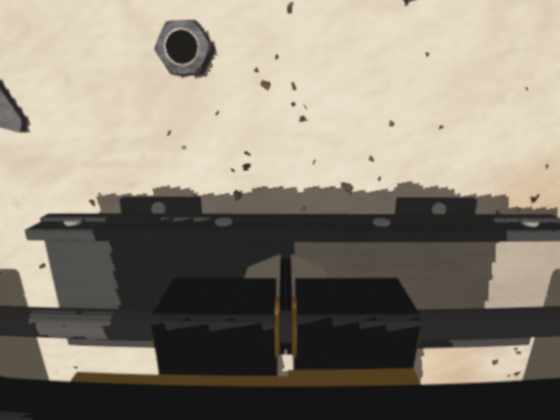

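```bash
python3 -m creep '[[[0,-0.3,-2,0,0,0,-1],[0,-1,-4,0,0,0,-1],[-3,-1,-8,0,0,0,-1],[-7,0,-12,0,0,0,-1],[-9,2,-14,0,0,0,-1],[-9,6,-14,0,0,0,-1],[-9,6,-14,0,0,0,-1],[-9,6,-14,0,0,0,-1]]]'
python3 - <<'E'
from h import *
im=robot.read_camera("wrist");cv2.imwrite("pics/w10.png",im[:,:,::-1])
for x in rect("wrist","flat_bar",.057):
    d=np.array(x[1][0])/1000-[.5455,0]; print(x,d@[.9816,-.1908],d@[.1908,.9816])
o=robot.observe();t=o['tool_pos'];d=t[:2]-[.5455,0]
print(t,o['contact_force'],o['tool_rot'],d@[.9816,-.1908],d@[.1908,.9816])
E
```

```text
time: 12.95
tool_pos: [0.4569, -0.0363, 0.2094]
tool_rot: [-3.141, -0.004, -0.197]
contact_force: [1.4, 0.3, 0.5]
opening: 0.0005
(0.87, ((541.3908081054688, -79.44684600830078), (170.40623474121094, 40.306739807128906), 78.83208465576172), [[505.1000061035156, -159.10000610351562], [544.7000122070312, -166.89999389648438], [577.7000122070312, 0.20000000298023224], [538.0999755859375, 8.0]]) 0.01112487545471198 -0.07876905785522459
(0.47, ((650.4736938476562, 134.7933807373047), (43.51927947998047, 15.011801719665527), 64.26554870605469), [[634.2999877929688, 118.5], [647.7999877929688, 111.9000015258789], [666.7000122070312, 151.10000610351562], [653.2000122070312, 157.6999969482422]]) 0.07732360083618171 0.1523421633178711
[ 0.4571745  -0.03514424  0.208994  ] [-0.11906124  1.49587045 -0.04181579] [-3.14047847 -0.00332258 -0.19430612] -0.07999478561496273 -0.05135009015923527
```

View pics/w10.png

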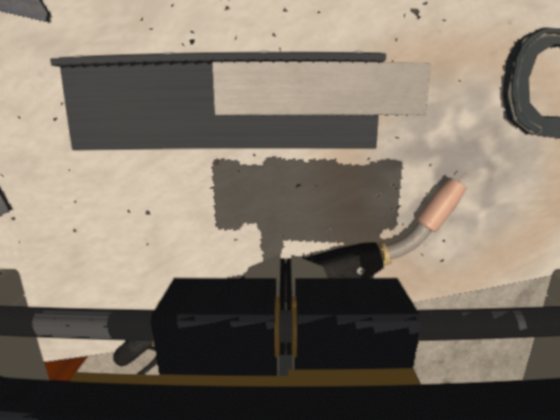

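```bash
python3 -m creep '[[[3,-3,2,0,0,0,-1],[6,-6,5,0,0,0,-1],[9,-7.3,8,0,0,0,-1],[9,-7.3,10,0,0,0,-1],[9,-7.3,12,0,0,0,-1],[9,-7.3,13,0,0,0,-1],[9,-7.3,13,0,0,0,-1]]]'
python3 - <<'E'
from h import *
o=robot.observe();t=o['tool_pos'];d=t[:2]-[.5455,0]
print(t,o['tool_rot'],d@[.9816,-.1908],d@[.1908,.9816])
E
```

```text
time: 13.75
tool_pos: [0.559, 0.02, 0.0775]
tool_rot: [-3.141, 0.001, -0.193]
contact_force: [1.4, -0.5, -0.7]
opening: 0.0004
[0.55900363 0.01996792 0.07753742] [-3.14084541e+00  5.81885661e-04 -1.93250917e-01] 0.009445284625003153 0.022177004131006255
```

```bash
python3 -m creep '[[[0,0,0.6,0,0,0,-1],[0,0,1,0,0,0,-1],[0,0,1,0,0,0,-1],[0,0,1,0,0,0,-1],[0,0,1,0,0,0,-1]]]'
```

```text
time: 14.25
tool_pos: [0.5593, 0.0199, 0.0681]
tool_rot: [-3.141, -0.0, -0.193]
contact_force: [-0.3, 0.0, -0.2]
opening: 0.0004
```

```bash
python3 -m creep '[[[0,0.3,0.06,0,0,0,-1],[0,0.7,0.06,0,0,0,-1],[0,1.1,0.06,0,0,0,-1],[0,1.5,0.06,0,0,0,-1],[0,1.9,0.06,0,0,0,-1],[0,2.3,0.06,0,0,0,-1],[0,2.6,0.06,0,0,0,-1],[0,2.8,0.06,0,0,0,-1]]]'
```

```text
time: 15.05
tool_pos: [0.5539, -0.0079, 0.0675]
tool_rot: [-3.141, -0.001, -0.194]
contact_force: [-0.4, 1.4, 0.8]
opening: 0.0004
```

```bash
python3 -m creep '[[[0,-0.5,0,0,0,0,-1],[0,-1,0,0,0,0,-1],[0,-1,-4,0,0,0,-1],[-3,-1,-8,0,0,0,-1],[-7,0,-12,0,0,0,-1],[-9,2,-14,0,0,0,-1],[-9,6,-14,0,0,0,-1],[-9,6,-14,0,0,0,-1]]]'
python3 - <<'E'
from h import *
im=robot.read_camera("wrist");cv2.imwrite("pics/w11.png",im[:,:,::-1])
p=robot.camera_params("wrist")
for x in rect("wrist","flat_bar",.057):
    d=np.array(x[1][0])/1000-[.5455,0]; print(x,d@[.9816,-.1908],d@[.1908,.9816])
print(rect("wrist","rest",.052)[0])
o=robot.observe();t=o['tool_pos']
print(t,o['contact_force'])
im=robot.read_camera("scene");cv2.imwrite("pics/s11.png",im[:,:,::-1])
for x in rect("scene","flat_bar",.057):
    d=np.array(x[1][0])/1000-[.5455,0]; print(x,d@[.9816,-.1908],d@[.1908,.9816])
E
```

```text
time: 15.85
tool_pos: [0.4535, -0.052, 0.2086]
tool_rot: [3.141, -0.003, -0.196]
contact_force: [-0.1, 1.1, -0.1]
opening: 0.0004
(0.94, ((537.83349609375, -94.45673370361328), (170.9601593017578, 41.49336624145508), 79.09842681884766), [[501.29998779296875, -174.5], [542.0, -182.3000030517578], [574.4000244140625, -14.399999618530273], [533.5999755859375, -6.599999904632568]]) 0.010496904556274403 -0.0941814987487793
(0.68, ((547.8225708007812, 7.919830322265625), (268.3914489746094, 76.93518829345703), 78.65568542480469), [[483.70001220703125, -116.0999984741211], [559.0999755859375, -131.1999969482422], [611.9000244140625, 131.89999389648438], [536.5, 147.10000610351562]])
[ 0.45401135 -0.04909998  0.20720556] [-0.26502466 -0.03494869 -0.72658859]
(0.75, ((536.7147216796875, -93.34913635253906), (171.411865234375, 44.698974609375), 80.32018280029297), [[500.29998779296875, -174.10000610351562], [544.2999877929688, -181.60000610351562], [573.2000122070312, -12.600000381469727], [529.0999755859375, -5.099999904632568]]) 0.009187386016845697 -0.09330774334716797
```

View pics/w11.png

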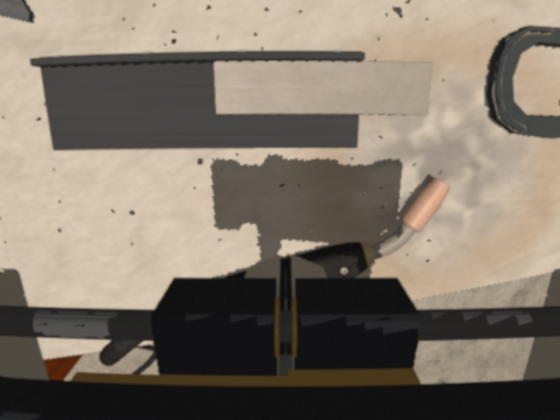

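View pics/s11.png

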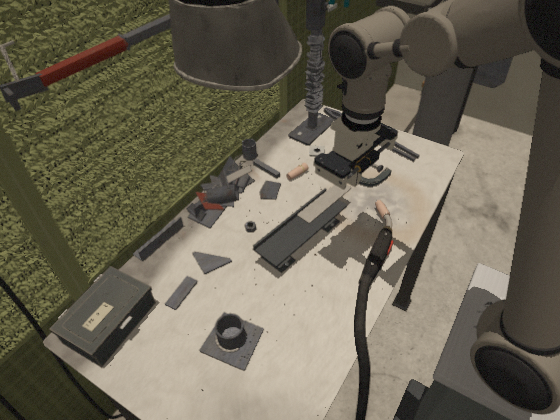

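Run:
```python
from h import *
p=robot.camera_params("wrist")
im=robot.read_camera("wrist")[:,:,::-1].copy()
def box(c,yaw,x0,x1,y0,y1,z):
    a=np.array([np.cos(yaw),np.sin(yaw)]);b=np.array([-a[1],a[0]])
    return [[*(c+a*x+b*y),z] for x,y in((x0,y0),(x1,y0),(x1,y1),(x0,y1))]
c=np.array([.5455,0.0])
for X,col in ((box(c,-.192,-.038,.030,-.13,.13,.052),(0,255,0)),(box(c,-.192,-.01,.03,-.18,-.01,.057),(0,0,255))):
    cv2.polylines(im,[proj("wrist",X,p).astype(int)],True,col,1)
cv2.imwrite("pics/w12.png",im)
```

```text
(no output)
```

View pics/w12.png

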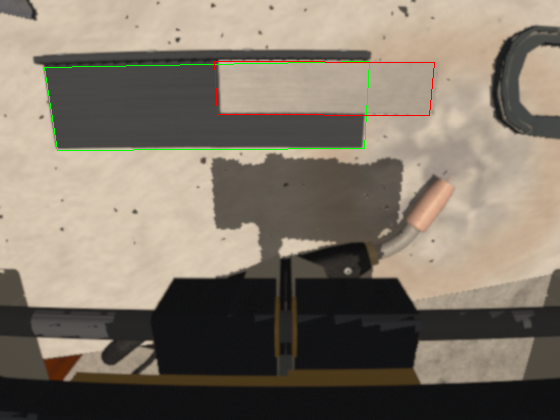

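```bash
python3 -c "
from cell import robot
o=robot.observe();print(o['time'],o['contact_force'],abs(o['qvel']).max());robot.hand_in()"
```

```text
16.15 [-0.26114482  0.1903785   0.490152  ] 0.002080491793101098
the job is handed in; nothing more can be done
```

I pushed the bar flush against the fence with the open fingers. I then pushed it along the fence with the shut fingers until about 49 mm stuck out past the end on the C-clamp's side. The job is handed in at 16 s; no verdict was reported.

- **Final position:** the wrist camera put the bar at x ≈ +10.5 mm and y ≈ −94 mm in the rest frame, in line with the fence to about 0.01 rad. The scene camera gave x ≈ +9 mm, y ≈ −93 mm and about 0.02 rad. Drawing the expected outline over the last wrist picture fitted the rest and the bar.
- **Hand:** it ended about 15 cm above the work and clear of everything, with no contact force and the arm still.
- **One irregular push:** during the second push along the fence the fingers were set about 1 to 2 mm too high and I saw about 6 N upward. I lifted off, checked the bar and found it still flush, then finished with a lower push.
- **A check that disagreed:** the network's outline of the rest in the last picture sat about 8 mm off along its length. The drawn outline contradicted it, so I did not use it.
- **Other things:** I did not measure the other objects again. In the last scene picture those I could see looked to be where they were, though the hand partly hid the clamp.

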